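# Show the glued teapot lid to the camera

### The arm

A 6-joint arm with a two-finger parallel gripper is mounted at the origin on the work surface. World frame = base frame: x ahead of the robot, y to its left, z up, the work surface at z = 0. Lengths are in mm, angles in rad, forces in N, time in s.
With the tool pointing down it reaches from about 150 to 775 mm from the base axis. Payload 6.1 kg.
Tool frame: the origin (TCP) lies midway between the tips of the shut fingers; the grasp point (between the pads) lies 19 mm behind it; z points along the fingers, y is the line along which they close (so a half turn about z gives the same grasp; the last joint's range is limited). The gripper opens to 85 mm and grips with 20 to 120 N. Pads are 22 mm wide; open, the fingers measure 114 mm over their backs; the gripper's body (76 mm by 85 mm) begins 54 mm behind the grasp point. The pads swing forward as they close: fully open they stand 13 mm farther back than shut.
Start: joints at [0, 0.126, -0.04, 1.405, 0, 1.571], TCP at [524.984, -0, 231.295] pointing down, gripper open.
Joint ranges: [-2.72, 2.72], [-0.95, 1.95], [-1.27, 1.35], [-1.78, 2.02], [-1.46, 1.47], [-3.14, 3.14]. Speed limits (rad/s): [2.39, 2.39, 3.01, 3.14, 3.14, 3.14].

### API

Orientations are given as a unit quaternion [x, y, z, w].
In Python, from rig import env, imaging gives the robot as it stands.
- The arm moves only by the tool play_rows, never from a script. Its argument "series" is a list of rows, each a list of 7 numbers: the opening, from -1 (shut) to 1 (fully open), then the shift along the tool's x, y, z scaled (see below), then the turn, a rotation vector about the tool's x, y, z scaled (see below). A call has 1 to 20 rows; each row shifts and turns the commanded pose from where the row before left it, along the tool's axes as they then stand; what a row does not reach is not made up. The controller multiplies each number of a shift by 0.3 m and each number of a turn by pi/4 rad. A row lasts 1/12 s, in which the tool goes at most 41.7 mm and 7.16 degrees, less where a joint would pass 70% of its speed; a pose out of reach is approached as far as the arm can. A call with a number of a shift or a turn outside -1 to 1 is refused whole. A call with a gripper value outside its range is refused whole. The fingers move at their own pace and stop on an object; "grip_force" is the grip in N (left out, the last holds). Time passes only in rows, so rows that do not move let the fingers close. It gives the time, the measured TCP pose, the force, the opening and the grip force at its end, in the units of the state.
- env.get_obs(): the state, without advancing time (a new reading comes with each control period).
- imaging.get_image(name): name is "scene" or "side" or "wrist"; returns a dict with "frame" (480x640x3 uint8, blue, green, red), "depth" (480x640 float32, mm along the optical axis (not along the pixel's ray), 0 where there is no reading), "intrinsics" (3x3 intrinsics, pixels), "T" (4x4, takes a point from camera to world coordinates); the wrist camera has in their place "T_tool_cam" (4x4, takes a point from camera to tool coordinates, whose origin is the TCP and whose axes are the flange's). Camera axes: x right, y down, z forward; pixel columns grow to the right and rows downward; lengths in mm; the calibration is good to about 2 mm. A picture is of the moment at which its call begins: read the wrist's pose just before it.
- env.close_job(): hands the job in; it is judged then, once.
The state is a dict: "t": time; "joint_pos": joint angles; "joint_vel": joint speeds; "effort": joint torques, N m; "ee_pos": TCP position; "orientation": TCP orientation; "ft_force": force on the tool from outside, world axes, zero at the start; "moment": the same for the moment, N m; "opening": finger opening in mm; "grasp_force": force on a finger pad.
Only numpy, scipy, OpenCV 4.12 (cv2) and the standard library are available. Lean on these libraries where they do the work, as an engineer would, in place of code of your own. Each camera call takes 0.05 s, during which the arm holds its last target. There are 200 camera calls.

### The job

The brown teapot lid has been glued underneath: take it by its knob out of the tray of odds and ends and hold it up in front of the little white camera, its underside squarely facing the lens, centred on the lens's line of sight, about 12 cm from the lens. Finish while still holding it steady there in the air; leave the other things where they lie and do not bump the camera or its stand.

Things in the scene. Friction and masses are not known exactly. Their poses are not given: they have to be found in the camera images.
- teapot_lid: Round brown ceramic teapot lid, about 90 g, knob up in the tray. Origin: centre of its underside (foot of the 56 mm wide, 10 mm deep hollow collar it rests on); z up through the knob. Heights above the origin: brim, 84 mm across, 10 to 14 mm; domed top up to 24 mm; knob, upright and nearly cylindrical, from there to 50 mm, 18 mm wide at its foot, 24 to 25 mm wide from 30 to 47 mm.
- lens (a point): Centre of the front glass of the camera: black round lens 28 mm across on a white head 70 x 36 x 34 mm, pivoted in a fork on a stand. z points out along the line of sight: upwards, leaning 20 to 40 degrees from the vertical, roughly towards the robot. y lies along the head's level tilt axis, which is 25 mm behind the lens. Friction keeps the tilt.
- camera_stand: Stand of the camera, fixed to the sill: black disc foot 90 mm across and 10 mm high, steel post, black fork 86 mm wide reaching 100 mm up. Origin: centre of the foot's underside, z up. The tilt axis is 92 mm above it, along its y; the lens leans to its -x. The whole camera is lower than 125 mm.
- tray: Shallow grey tray fixed to the sill, 220 mm (x) by 310 mm (y) by 25 mm high, walls and floor 4 mm thick. Origin: centre of its underside. The lid, the strainer, the white box and the peg lie in it, one in each quarter, which in which varies.
- tea_strainer: Aluminium tea strainer, cup 66 mm wide and 22 mm high with a thin handle along -y, 121 mm long in all. Origin: underside, middle of its length. Leave it.
- white_box: Small white plastic box with a press button in its lid, 45 x 60 x 31 mm high. Origin: centre of underside. Leave it.
- red_peg: Red plastic clothes peg lying flat, 74 mm long (y), 10 mm wide, 12 mm high. Origin: centre of underside. Leave it.
- glass_bowl: Upturned clear glass dessert bowl, 92 mm wide at the rim below, 50 mm high, on the sill beyond the tray and the camera. Origin: centre of the rim, on the sill. Leave it.
There are look-alikes about, which are no part of the job. What is shaped like the teapot_lid but red is not meant. What is shaped like the red_peg but green is not meant.

How it is judged (in metres and radians):
On the way:
1. the lid is lifted out of the tray in the gripper (z of teapot_lid in the frame of tray above 0.05 m and contact force between the fingers and teapot_lid above 0.5 N and contact force between tray and teapot_lid below 0.05 N), for 0.2 s.
At the end, for the whole second after the job is handed in: Lid held still in the fingers, touching nothing else, over 12 cm up; its origin 95 to 145 mm out from the lens and within 18 mm of its line of sight (lens x and y each), underside to the lens and square within 0.2 rad; the strainer, box, peg and bowl within 20 mm of their starts (contact force between the fingers and teapot_lid above 0.5 N and z of teapot_lid in the frame of lens between 0.095 and 0.145 m and x of teapot_lid in the frame of lens between -0.018 and 0.018 m and y of teapot_lid in the frame of lens between -0.018 and 0.018 m and angle between the z axis of teapot_lid and the z axis of lens, either way round below 0.2 rad and angle between teapot_lid's own z axis and vertical below 1.2 rad and height (world z) of teapot_lid above 0.12 m and linear speed of teapot_lid below 0.02 m/s and angular speed of teapot_lid below 0.15 rad/s and contact force between each of tray, camera_stand, tea_strainer, red_peg, white_box, glass_bowl and teapot_lid below 0.05 N and distance of each of tea_strainer, red_peg, white_box, glass_bowl from where it was at the start of the episode below 0.02 m); the arm keeps its last pose, push and grip.
It fails at once if the tea strainer is moved 20 mm or more (distance of tea_strainer from where it was at the start of the episode above 0.02 m).
It fails at once if the red peg is moved 20 mm or more (distance of red_peg from where it was at the start of the episode above 0.02 m).
It fails at once if the white box is moved 20 mm or more (distance of white_box from where it was at the start of the episode above 0.02 m).
It fails at once if the glass bowl is moved 20 mm or more (distance of glass_bowl from where it was at the start of the episode above 0.02 m).
It fails at once if the camera or its stand is bumped (over 1 N) (contact force between anything else and camera_stand above 1 N).
It also fails if it takes over 42 s, if anything falls off the work surface, if the arm or the gripper's body presses on something with over 40 N, if the wrist force passes 120 N, or if a joint passes its speed limit or range.

## Working session

There is one attempt and no reset: what is moved stays moved. The work goes in short steps, Python scripts to look and compute and a tool call to move; the robot and the scene stay as the last step left them, time stands still between calls to the robot, and variables do not carry over. Pictures are saved under pics/ and viewed, at most 10 in all, crops included, and the job is handed in when it is done.

Besides the shell and the picture viewer there is one more tool, called after "Request:" as name(argument=value, ...), one argument or row to a line, values as JSON. play_rows: Moves the arm, as the interface text tells. Shifts and turns lie within -1 to 1; 1 stands for 0.3 m of shift or pi/4 rad of turn. Its arguments: {"type":"object","properties":{"series":{"type":"array"},"grip_force":{"type":"number"}},"required":["series"]}

```bash
mkdir -p pics; ls; cat > h.py <<'E'
from rig import env, imaging
import numpy as np, cv2
from scipy.spatial.transform import Rotation as R
def toolT(o):
    T=np.eye(4);T[:3,:3]=R.from_quat(o["orientation"]).as_matrix();T[:3,3]=o["ee_pos"];return T
def grab(n):
    o=env.get_obs();d=imaging.get_image(n)
    T=np.array(d["T"]) if "T" in d else toolT(o)@np.array(d["T_tool_cam"])
    K=np.array(d["intrinsics"]);D=d["depth"];v,u=np.mgrid[:480,:640]
    P=np.stack([(u-K[0,2])/K[0,0]*D,(v-K[1,2])/K[1,1]*D,D],-1)@T[:3,:3].T+T[:3,3]
    P[D==0]=np.nan
    return d["frame"],P,K,T
E
python3 - <<'E'
from h import *
o=env.get_obs();print({k:np.round(v,3) for k,v in o.items()})
for n in ("scene","side","wrist"):
    f,P,K,T=grab(n);cv2.imwrite(f"pics/{n}0.png",f);np.savez(f"{n}0.npz",f=f,P=P,K=K,T=T);print(n,T.round(2).tolist(),K.tolist())
E
```

```text
pics
{'t': np.float64(0.0), 'joint_pos': array([-0.   ,  0.126, -0.041,  1.405, -0.   ,  1.571]), 'joint_vel': array([ 0.001,  0.001,  0.001,  0.   , -0.   ,  0.   ]), 'effort': array([-2.0000e-03, -4.3592e+01,  3.5292e+01,  1.7000e-02, -0.0000e+00,
       -0.0000e+00]), 'ee_pos': array([ 5.24593e+02, -4.00000e-03,  2.30525e+02]), 'orientation': array([ 0.707,  0.707, -0.001, -0.001]), 'ft_force': array([ 0.169, -0.252,  0.56 ]), 'moment': array([-0.052,  0.023,  0.028]), 'grasp_force': np.float64(0.0), 'opening': np.float64(85.134)}
scene [[0.68, 0.56, -0.46, 1009.14], [0.73, -0.53, 0.43, -520.74], [-0.0, -0.63, -0.77, 879.25], [0.0, 0.0, 0.0, 1.0]] [[436.58410314136336, 0.0, 325.7006607202312], [0.0, 436.58410314136336, 240.34015801332993], [0.0, 0.0, 1.0]]
side [[1.0, -0.02, 0.04, 485.74], [-0.04, -0.76, 0.65, -776.9], [0.02, -0.65, -0.76, 888.5], [0.0, 0.0, 0.0, 1.0]] [[543.8897245211933, 0.0, 315.4359293739347], [0.0, 543.8897245211933, 241.8937805862359], [0.0, 0.0, 1.0]]
wrist [[1.0, 0.0, -0.0, 524.84], [0.0, -0.95, -0.3, 76.13], [-0.0, 0.3, -0.95, 374.14], [0.0, 0.0, 0.0, 1.0]] [[394.4830701446707, 0.0, 320.54302823158804], [0.0, 394.4830701446707, 241.6279472267229], [0.0, 0.0, 1.0]]
```

View pics/scene0.png

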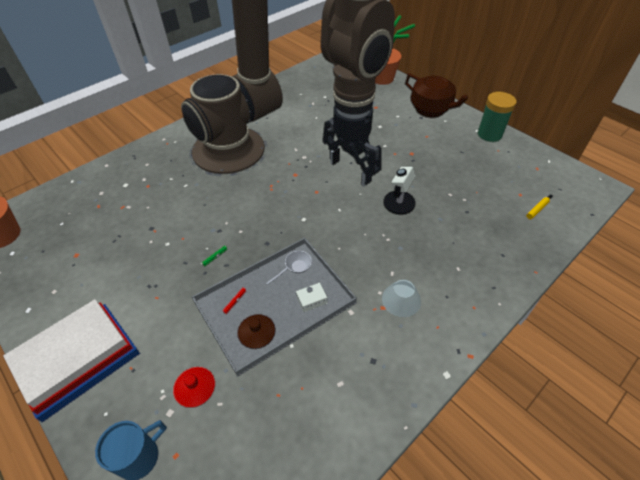

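View pics/side0.png

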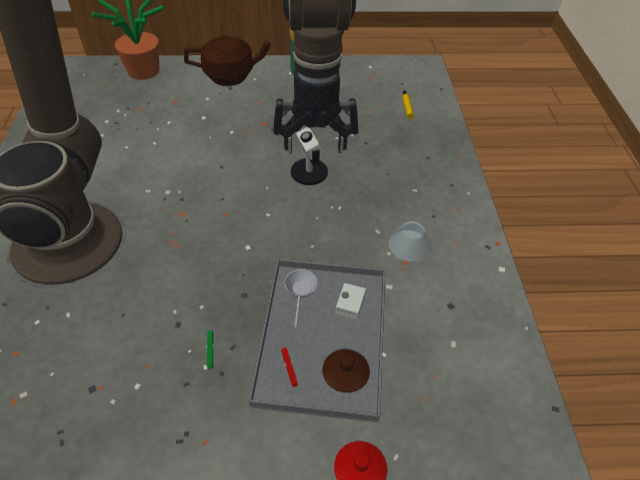

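The scene view shows the brown lid at (256,332) and the red look-alike at (194,386). In the side view they are at (346,370) and (360,463). The brown one in the tray is the lid meant, since it matches both colour and place. The camera is at side (308,140). Next I measure, and enlarge lid and camera for confirmation.

```bash
python3 - <<'E'
from h import *
S={n:np.load(n+"0.npz") for n in("scene","side","wrist")}
def crop(n,u,v,r,size=(400,300)):
    f=S[n]["f"];h=int(r*.75);return cv2.resize(f[max(0,v-h):v+h,u-r:u+r],size,interpolation=cv2.INTER_CUBIC)
cv2.imwrite("pics/c1.png",np.vstack([np.hstack([crop("scene",256,332,60),crop("side",346,370,60)]),np.hstack([crop("scene",402,185,40),crop("side",310,150,40)])]))
cv2.imwrite("pics/w0.png",S["wrist"]["f"])
for n in("scene","side"):
    f=S[n]["f"].astype(int);P=S[n]["P"]
    b,g,r=f[...,0],f[...,1],f[...,2]
    m=(r>b+15)&(r<140)&(P[...,2]>8)&(P[...,2]<80)&(P[...,1]<-150)&(P[...,0]>350)
    q=P[m];print(n,"lid",m.sum(),np.nanmin(q,0).round(1),np.nanmax(q,0).round(1))
    k=q[q[:,2]>q[:,2].max()-8];print(" knob",len(k),k.mean(0).round(1),k.min(0).round(1),k.max(0).round(1))
    br=q[q[:,2]<30];
    d=np.nan_to_num(P[...,2])
for n,(u,v) in {"scene":(402,185),"side":(308,150)}.items():
    P=S[n]["P"];f=S[n]["f"]
    q=P[v-30:v+35,u-25:u+25].reshape(-1,3);c=f[v-30:v+35,u-25:u+25].reshape(-1,3)
    w=(c.min(1)>150)&(q[:,2]>40)&(q[:,2]<150);print(n,"white",w.sum(),q[w].mean(0).round(1),q[w].min(0).round(1),q[w].max(0).round(1))
    ft=(c.max(1)<50)&(q[:,2]>4)&(q[:,2]<16);print(" foot",ft.sum(),q[ft].min(0).round(1),q[ft].max(0).round(1))
E
```

```text
scene lid 2064 [ 350.  -744.7    8. ] [ 626.8 -276.3   64.8]
 knob 4 [ 427.1 -686.5   60.1] [ 426.4 -733.9   57.1] [ 428.  -545.    64.8]
side lid 2404 [ 457.4 -510.7    8. ] [ 623.9 -274.6   59.2]
 knob 144 [ 571.8 -331.8   54.3] [ 559.5 -493.9   51.7] [ 590.6 -312.9   59.2]
scene white 130 [524.9 202.2 108.8] [498.5 172.5 100.2] [544.7 244.4 115.1]
 foot 468 [482.4 165.8   4.1] [569.1 250.4  14.2]
side white 170 [517.6 202.7 108.3] [494.7 173.3  98.9] [538.9 244.2 115.6]
 foot 634 [479.1 165.2   4.2] [566.  251.5  15.8]
```

View pics/c1.png

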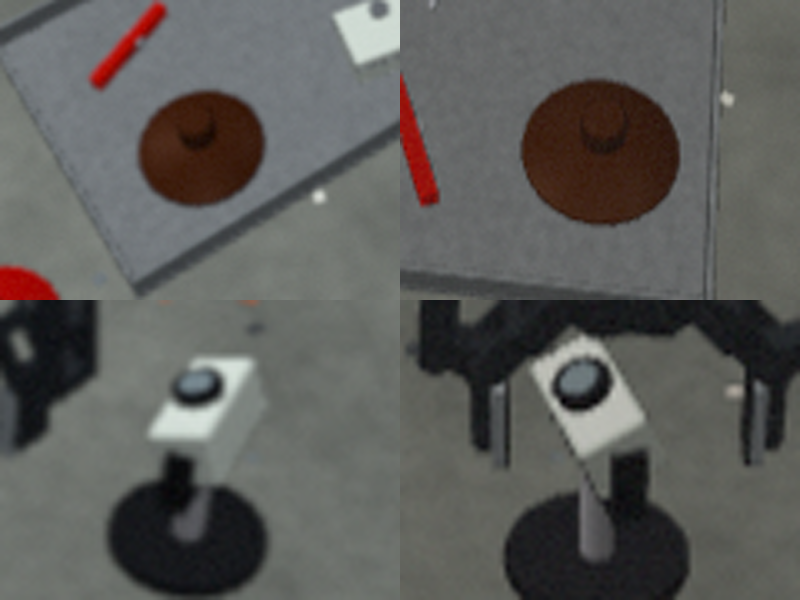

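View pics/w0.png

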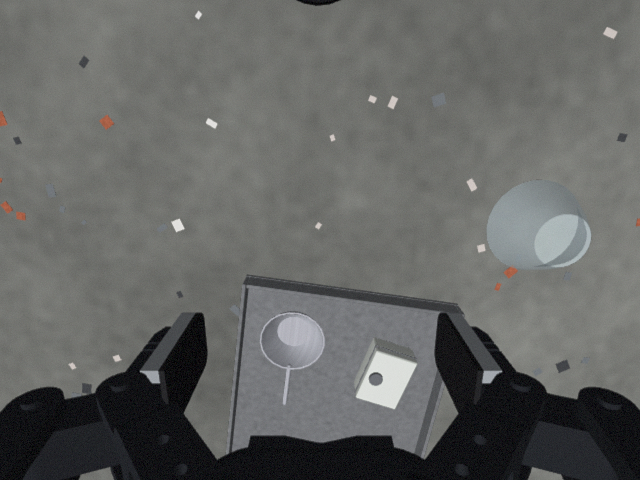

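The crop shows the brown lid standing knob up alone in its quarter, its brim close to the tray's right wall. The camera head's white face has the black lens ring off the face's middle. The wrist view shows the strainer at (292,340), the box at (388,372) and the bowl at (538,225). Next I fit the lid and the lens.

```bash
cat > fit.py <<'E'
from h import *
def lid(f,P,seed):
    f=f.astype(int);m=((f[...,2]>f[...,0]+12)&(f[...,2]<140)).astype(np.uint8)
    _,l,_,_=cv2.connectedComponentsWithStats(m);m=l==l[seed[1],seed[0]]
    q=P[m];q=q[~np.isnan(q[:,2])];k=q[q[:,2]>43]
    return m,q,k
def plane(q,it=4,t=2.5):
    for _ in range(it):
        c=q.mean(0);n=np.linalg.svd(q-c,full_matrices=False)[2][2];n*=np.sign(n[2]);q=q[abs((q-c)@n)<t]
    return c,n,q
def lens(f,P,c0):
    near=np.linalg.norm(P-np.array(c0),axis=-1)<60
    w=near&(f.min(-1)>140)&(P[...,2]>60)
    c,n,q=plane(P[w]);
    return w,c,n,q
E
python3 - <<'E'
from fit import *
S={n:np.load(n+"0.npz") for n in("scene","side")}
tri=[]
for n,s in(("scene",(250,340)),("side",(340,380))):
    f,P,K,T=[S[n][k] for k in"fPKT"];m,q,k=lid(f,P,s)
    print(n,"lid",len(q),q.min(0).round(1),q.max(0).round(1),"mid",((np.percentile(q,1,0)+np.percentile(q,99,0))/2).round(1),"knob",len(k),k.mean(0).round(1),k.min(0).round(1),k.max(0).round(1))
    w,c,nn,q=lens(f,P,(520,203,108))
    print(" face",w.sum(),len(q),c.round(1),nn.round(3),"tilt",np.degrees(np.arccos(nn[2])).round(1),"az",np.degrees(np.arctan2(nn[1],nn[0])).round(1))
    near=(np.linalg.norm(P-np.array((515,205,110)),axis=-1)<60)&(P[...,2]>70)&(abs((P-c)@nn)<14)
    col=f.max(-1);hull=cv2.convexHull(np.argwhere(w)[:,::-1].astype(np.int32));M=np.zeros((480,640),np.uint8);cv2.fillConvexPoly(M,hull,1)
    g=(M>0)&near&(col<140)
    print(" lens px",g.sum(),P[g].mean(0).round(1),((P[g]-c)@nn).round(1).mean(),((P[g].min(0)+P[g].max(0))/2).round(1), (np.argwhere(g).mean(0)[::-1]).round(1))
    # ground / tray red lid check
E
```

```text
scene lid 997 [ 532.9 -364.4   13.5] [ 614.2 -283.3   56. ] mid [ 574.1 -324.5   35.4] knob 110 [ 575.5 -325.8   51.6] [ 562.2 -336.4   43. ] [ 585.6 -313.3   56. ]
 face 140 132 [524.6 202.1 108.7] [-0.334 -0.117  0.935] tilt 20.7 az -160.7
 lens px 63 [519.8 204.6 115. ] 7.2111111111111095 [517.6 204.7 114.3] [401.4 172.5]
side lid 1600 [ 530.3 -365.     2.1] [ 612.7 -282.5   59.2] mid [ 571.2 -324.9   36.4] knob 176 [ 571.2 -325.6   52.9] [ 559.5 -336.    43. ] [ 583.8 -311.3   59.2]
 face 186 156 [517.7 203.9 108.4] [-0.361 -0.125  0.924] tilt 22.5 az -161.0
 lens px 125 [514.9 206.9 114.3] 6.1328000000000005 [514.8 209.2 110.7] [306.  136.4]
```

Request:
play_rows(
  series=[
    [1,0.125,0,-0.022,0,0,0],
    [1,0.125,0,-0.022,0,0,0],
    [1,0.125,0,-0.022,0,0,0],
    [1,0.125,0,-0.022,0,0,0],
    [1,0.125,0,-0.022,0,0,0],
    [1,0.125,0,-0.022,0,0,0],
    [1,0,0,0,0,0,0],
    [1,0,0,0,0,0,0],
    [1,0,0,0,0,0,0],
  ],
)

```text
t: 0.9
ee_pos: [524.8, 225.0, 270.4]
orientation: [0.707, 0.707, -0.001, -0.0]
ft_force: [0.7, -0.2, 0.2]
opening: 85.4
grasp_force: 0.0
```

```bash
python3 - <<'E'
from fit import *
f,P,K,T=grab("wrist");np.savez("wrist1.npz",f=f,P=P,K=K,T=T)
w,c,n,q=lens(f,P,(518,203,108))
print(w.sum(),len(q),c.round(1),n.round(3),"tilt",np.degrees(np.arccos(n[2])).round(1),"az",np.degrees(np.arctan2(n[1],n[0])).round(1))
hull=cv2.convexHull(np.argwhere(w)[:,::-1].astype(np.int32));M=np.zeros((480,640),np.uint8);cv2.fillConvexPoly(M,hull,1)
g=(M>0)&(f.max(-1)<140)
h=(P[g]-c)@n;print("lens",g.sum(),np.nanmean(P[g],0).round(1),np.nanpercentile(h,[5,25,50,75,95]).round(1))
r=cv2.minAreaRect(q@np.eye(3)[:,:2].astype(np.float32) if 0 else np.argwhere(w)[:,::-1].astype(np.float32));print("rect px",r)
u,v=map(int,r[0]);np.savez("w1m.npz",g=g,w=w);cv2.imwrite("pics/w1.png",cv2.resize(f[max(0,v-90):v+90,u-120:u+120],(640,480)));print("crop origin",u-120,max(0,v-90))
E
```

```text
2299 2167 [518.2 212.4 109.6] [-0.34  -0.115  0.934] tilt 21.0 az -161.3
lens 1158 [526.2 208.4 109.1] [-22.  -10.    1.5   8.    9.1]
rect px ((317.5205993652344, 233.5548095703125), (85.908203125, 51.14698791503906), 69.44395446777344)
crop origin 197 143
```

View pics/w1.png

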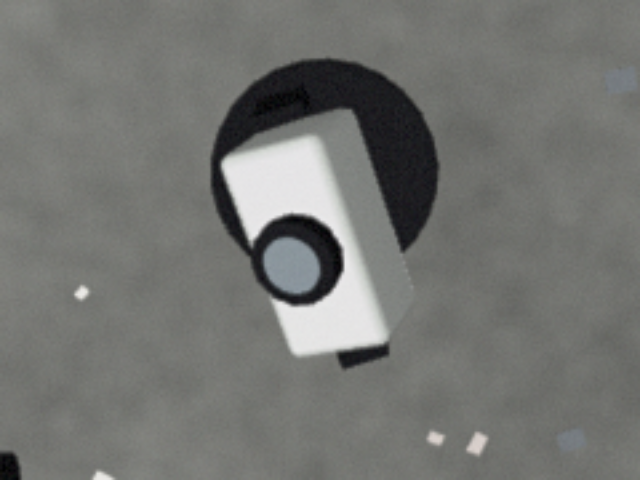

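The wrist crop shows the glass centre at crop (291,265), which is full-image (306,242), on a short black barrel standing off the white face. Next I locate the lens point and plan the hold and the grasp.

```bash
cat > ik.py <<'E'
E
python3 - <<'E'
from fit import *
Z=np.load("wrist1.npz");P=Z["P"];f=Z["f"]
w,c,n,q=lens(f,P,(518,203,108))
# glass: bluish grey pixels near centre
m=np.zeros(f.shape[:2],bool);m[230:255,294:318]=True
m&=(f.max(-1)>110)&(f.max(-1)<200)&(f.min(-1)>80)
_,l,_,_=cv2.connectedComponentsWithStats(m.astype(np.uint8));m=l==l[242,306]
G=P[m];G=G[~np.isnan(G[:,2])]
L=np.median(G,0);print("glass",len(G),np.argwhere(m).mean(0)[::-1],L.round(1),"std",G.std(0).round(1),"h",((G-c)@n).mean().round(1),plane(G)[1].round(3))
# face long edge azimuth, from horizontal y axis spread
yh=np.cross([0,0,1],n);yh/=np.linalg.norm(yh);xh=np.cross(yh,n)
a=(q-L)@yh;b=(q-L)@xh;print("face y extent rel lens",np.percentile(a,[.5,99.5]).round(1),"x",np.percentile(b,[.5,99.5]).round(1))
r=cv2.minAreaRect(np.c_[a,b].astype(np.float32));print(r)
# triangulate glass with scene and side pixels: refine glass pixels there by color
for s,(u,v) in(("scene",(400,171)),("side",(306,136))):
    z=np.load(s+"0.npz");ff=z["f"];mm=np.zeros((480,640),bool);mm[v-8:v+9,u-8:u+9]=True
    mm&=(ff.max(-1)>85)&(ff.max(-1)<150)
    K,T=z["K"],z["T"];X=np.linalg.inv(T)@np.r_[L,1];px=(K@X[:3])[:2]/X[2];print(s,"proj of L",px.round(1),"glass px?",np.argwhere(mm).mean(0)[::-1].round(1),mm.sum())
print("target origin",(L+120*n).round(1))
E
```

```text
glass 338 [305.93215339 242.09439528] [513.3 207.5 116.6] std [4.2 4.5 1.8] h 8.8 [-0.361 -0.117  0.925]
face y extent rel lens [-34.4  33.3] x [-17.8  16.4]
((-0.5238533020019531, -0.7169532775878906), (35.44069290161133, 68.78111267089844), 89.74491119384766)
scene proj of L [400.3 170.2] glass px? [398.6 169.1] 166
side proj of L [305.3 135.4] glass px? [306.  134.7] 109
target origin [472.5 193.6 228.7]
```

Request:
play_rows(
  series=[
    [1,-0.124,0.0114,0.0095,0,0,0],
    [1,-0.124,0.0114,0.0095,0,0,0],
    [1,-0.124,0.0114,0.0095,0,0,0],
    [1,-0.124,0.0114,0.0095,0,0,0],
    [1,-0.124,0.0114,0.0095,0,0,0],
    [1,-0.124,0.0114,0.0095,0,0,0],
    [1,-0.124,0.0114,0.0095,0,0,0],
    [1,-0.124,0.0114,0.0095,0,0,0],
    [1,-0.124,0.0114,0.0095,0,0,0],
    [1,-0.124,0.0114,0.0095,0,0,0],
    [1,-0.124,0.0114,0.0095,0,0,0],
    [1,-0.124,0.0114,0.0095,0,0,0],
    [1,-0.124,0.0114,0.0095,0,0,0],
    [1,-0.124,0.0114,0.0095,0,0,0],
    [1,0,0,0,0,0,0],
    [1,0,0,0,0,0,0],
    [1,0,0,0,0,0,0],
  ],
)

```text
t: 2.37
ee_pos: [571.7, -296.8, 230.8]
orientation: [0.708, 0.706, -0.0, -0.0]
ft_force: [0.5, 0.1, 1.0]
opening: 85.7
grasp_force: 0.0
```

```bash
python3 - <<'E'
from fit import *
f,P,K,T=grab("wrist")
m0=np.linalg.norm(np.nan_to_num(P[...,:2])-np.array((573,-325)),axis=-1)<20
s=np.argwhere(m0&(f[...,2].astype(int)>f[...,0].astype(int)+12)).mean(0).astype(int)[::-1]
m,q,k=lid(f,P,s);print(s,len(q),"mid",((np.percentile(q,.5,0)+np.percentile(q,99.5,0))/2).round(1),np.percentile(q,[.5,99.5],axis=0).round(1).tolist())
k=q[q[:,2]>50];print("knob top",len(k),np.median(k,0).round(1),np.percentile(k,[1,99],axis=0).round(1).tolist())
o=env.get_obs();print(o["ee_pos"].round(1))
E
```

```text
[321 237] 5870 mid [ 571.6 -324.2   37. ] [[531.9, -364.0, 18.1], [611.3, -284.4, 55.9]]
knob top 608 [ 571.2 -323.3   54.5] [[560.1, -335.3, 50.5], [583.2, -312.8, 56.1]]
[ 572.1 -295.9  231.2]
```

Request:
play_rows(
  series=[
    [1,-0.031,0,0.05,0,0,0],
    [1,-0.031,0,0.1,0,0,0],
    [1,-0.031,0,0.12,0,0,0],
    [1,0,0,0.12,0,0,0],
    [1,0,0,0.1,0,0,0],
    [1,0,0,0.08,0,0,0],
    [1,0,0,0.06,0,0,0],
    [1,0,0,0.036,0,0,0],
    [1,0,0,0,0,0,0],
    [1,0,0,0,0,0,0],
    [1,0,0,0,0,0,0],
  ],
  grip_force=40,
)

```text
t: 3.33
ee_pos: [573.9, -323.8, 33.1]
orientation: [0.707, 0.707, 0.0, 0.001]
ft_force: [0.1, -0.1, 0.2]
opening: 85.0
grasp_force: 0.0
```

Request:
play_rows(
  series=[
    [1,0,-0.007,0.009,0,0,0],
    [-1,0,0,0,0,0,0],
    [-1,0,0,0,0,0,0],
    [-1,0,0,0,0,0,0],
    [-1,0,0,0,0,0,0],
    [-1,0,0,0,0,0,0],
    [-1,0,0,0,0,0,0],
    [-1,0,0,0,0,0,0],
    [-1,0,0,0,0,0,0],
    [-1,0,0,0,0,0,0],
    [-1,0,0,0,0,0,0],
    [-1,0,0,0,0,0,0],
  ],
  grip_force=40,
)

```text
t: 4.33
ee_pos: [570.9, -323.8, 28.7]
orientation: [0.707, 0.707, 0.0, 0.0]
ft_force: [-0.6, 0.1, 3.7]
opening: 22.8
grasp_force: 39.2
```

Gripped. Now I lift.

Request:
play_rows(
  series=[
    [-1,0,0,-0.02,0,0,0],
    [-1,0,0,-0.04,0,0,0],
    [-1,0,0,-0.07,0,0,0],
    [-1,0,0,-0.1,0,0,0],
    [-1,0,0,-0.12,0,0,0],
    [-1,0,0,-0.12,0,0,0],
    [-1,0,0,-0.12,0,0,0],
    [-1,0,0,-0.11,0,0,0],
    [-1,0,0,-0.08,0,0,0],
    [-1,0,0,-0.04,0,0,0],
    [-1,0,0,0,0,0,0],
    [-1,0,0,0,0,0,0],
    [-1,0,0,0,0,0,0],
  ],
)

```text
t: 5.42
ee_pos: [570.5, -323.5, 273.3]
orientation: [0.707, 0.707, -0.0, -0.001]
ft_force: [-0.2, 0.2, -1.1]
opening: 22.9
grasp_force: 39.3
```

```bash
python3 - <<'E'
from h import *
fs=[grab(n)[0] for n in("side","wrist")]
cv2.imwrite("pics/lift.png",cv2.resize(np.hstack(fs),(800,300)))
o=env.get_obs();print(o["ee_pos"].round(1),o["opening"],o["grasp_force"],o["joint_pos"].round(2))
E
```

```text
[ 570.2 -323.4  272.7] 23.003897974780248 39.326694917399436 [-0.52  0.4   0.41  1.58  0.    1.05]
```

View pics/lift.png

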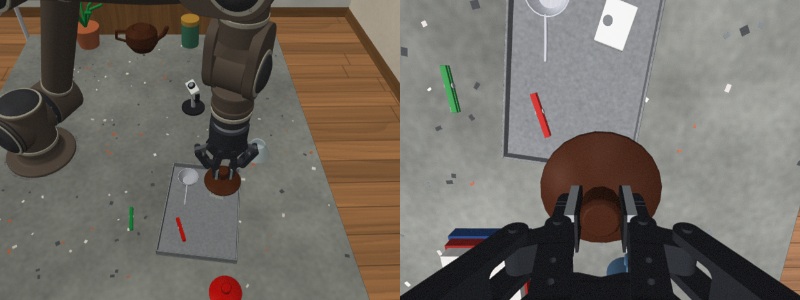

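The side and wrist views show the lid held by its knob, level, with the tray things undisturbed. Now I carry it over the camera and tilt.

Request:
play_rows(
  series=[
    [-1,0.06,-0.0125,-0.004,0,0,0],
    [-1,0.1,-0.021,-0.004,0,0,0],
    [-1,0.12,-0.025,-0.004,0,0,0],
    [-1,0.12,-0.025,-0.004,0,0,0],
    [-1,0.12,-0.025,-0.004,0,0,0],
    [-1,0.12,-0.025,-0.004,0,0,0],
    [-1,0.12,-0.025,-0.004,0,0,0],
    [-1,0.12,-0.025,-0.004,0,0,0],
    [-1,0.12,-0.025,-0.004,0,0,0],
    [-1,0.12,-0.025,-0.004,0,0,0],
    [-1,0.12,-0.025,-0.004,0,0,0],
    [-1,0.12,-0.025,-0.004,0,0,0],
    [-1,0.12,-0.025,-0.004,0,0,0],
    [-1,0.12,-0.025,-0.004,0,0,0],
    [-1,0.08,-0.017,0,0,0,0],
    [-1,0.03,-0.006,0,0,0,0],
    [-1,0,0,0,0,0,0],
    [-1,0,0,0,0,0,0],
  ],
)

```text
t: 7.02
ee_pos: [463.5, 189.0, 290.5]
orientation: [0.707, 0.707, -0.001, -0.0]
ft_force: [-0.6, 0.4, -0.8]
opening: 22.8
grasp_force: 39.4
```

Request:
play_rows(
  series=[
    [-1,0,0,0,-0.04,0.0135,0],
    [-1,0,0,0,-0.07,0.024,0],
    [-1,0,0,0,-0.08,0.027,0],
    [-1,0,0,0,-0.08,0.027,0],
    [-1,0,0,0,-0.08,0.027,0],
    [-1,0,0,0,-0.065,0.022,0],
    [-1,0,0,0,-0.035,0.0125,0],
    [-1,0,0,0,0,0,0],
    [-1,0,0,0,0,0,0],
    [-1,0,0,0,0,0,0],
  ],
)

```text
t: 7.85
ee_pos: [464.1, 188.4, 291.3]
orientation: [0.695, 0.694, 0.166, 0.082]
ft_force: [-0.4, 0.3, -1.4]
opening: 23.2
grasp_force: 39.5
```

```bash
cat > meas.py <<'E'
from fit import *
L=np.array([513.3,207.5,116.6]);n=np.array([-.345,-.117,.931]);n/=np.linalg.norm(n)
o=env.get_obs();Tt=toolT(o);print("ee",o["ee_pos"].round(1),"joints",o["joint_pos"].round(2),"grip",round(o["grasp_force"],1))
print("tool-z vs -n deg",np.degrees(np.arccos(-Tt[:3,2]@n)).round(2))
for s in("wrist","side","scene"):
    f,P,K,T=grab(s);cv2.imwrite(f"pics/end_{s}.png",f)
    Q=(P-Tt[:3,3])@Tt[:3,:3]  # in tool frame
    fi=f.astype(int);m=(fi[...,2]>fi[...,0]+12)&(fi[...,2]<140)&(np.linalg.norm(np.nan_to_num(Q,nan=999),axis=-1)<70)
    q=Q[m];r=np.hypot(q[:,0],q[:,1])
    # model fit of dome/brim: cone-ish surface symmetric about lid axis; fit z offset+tilt from the brim ring
    b=q[(r>22)&(r<43)&(q[:,2]>-5)]
    def res(p,b=b):
        a=R.from_rotvec([p[3],p[4],0]).apply(b-p[:3]);rr=np.hypot(a[:,0],a[:,1])
        return -a[:,2]-np.interp(rr,[9,42],[24,14])
    from scipy.optimize import least_squares
    e=(np.percentile(q,1,0)+np.percentile(q,99,0))/2
    g=lambda p:np.r_[res(np.r_[e[:2],p])]
    S=least_squares(g,[25,0,0],loss="soft_l1");org=np.r_[e[:2],S.x[0]];z=R.from_rotvec([S.x[1],S.x[2],0]).inv().apply([0,0,-1])
    W=Tt[:3,:3]@org+Tt[:3,3];zw=Tt[:3,:3]@z
    print(s,len(q),"origin in tool",org.round(1),"axis in tool",z.round(3),"rms",np.sqrt(np.mean(S.fun**2)).round(1),"world",W.round(1),"along",((W-L)@n).round(1),"off",((W-L)-((W-L)@n)*n).round(1),"ang",np.arccos(zw@n).round(3))
    print("  need world shift",(L+120*n-W).round(1),"tool units",(Tt[:3,:3].T@(L+120*n-W)/300).round(3))
E
python3 meas.py
```

```text
ee [464.1 188.4 291.3] joints [ 0.4  -0.22 -0.3   1.12 -0.03  1.97] grip 39.5
tool-z vs -n deg 0.05
wrist 21261 origin in tool [ 0.5  0.6 22.5] axis in tool [ 0.015 -0.007 -1.   ] rms 1.0 world [472.4 191.4 270.6] along 159.4 off [14.1  2.6  5.5] ang 0.017
  need world shift [ -0.5   2.  -42.2] tool units [-0.01  -0.05   0.131]
side 837 origin in tool [-8.9  2.1 23.5] axis in tool [-0.137  0.012 -0.99 ] rms 1.9 world [474.4 182.2 269.1] along 158.4 off [15.7 -6.8  5. ] ang 0.137
  need world shift [ -2.5  11.3 -40.7] tool units [ 0.022 -0.055  0.128]
scene 467 origin in tool [-4.1  7.3 24.7] axis in tool [-0.064  0.076 -0.995] rms 2.1 world [479.6 187.  270.3] along 157.2 off [20.5 -2.1  7.3] ang 0.099
  need world shift [ -7.7   6.5 -41.9] tool units [ 0.006 -0.073  0.124]
```

Request:
play_rows(
  series=[
    [-1,-0.001,-0.01,0.02,0,0,0],
    [-1,-0.002,-0.012,0.035,0,0,0],
    [-1,-0.002,-0.012,0.035,0,0,0],
    [-1,-0.002,-0.01,0.025,0,0,0],
    [-1,-0.001,-0.006,0.015,0,0,0],
    [-1,0,0,0,0,0,0],
    [-1,0,0,0,0,0,0],
    [-1,0,0,0,0,0,0],
    [-1,0,0,0,0,0,0],
    [-1,0,0,0,0,0,0],
  ],
)

```text
t: 8.83
ee_pos: [463.5, 191.9, 250.2]
orientation: [0.695, 0.695, 0.167, 0.082]
ft_force: [0.4, -0.1, -0.5]
opening: 22.9
grasp_force: 39.5
```

```bash
python3 meas.py; python3 -c "
import cv2,numpy as np
cv2.imwrite('pics/end.png',cv2.resize(np.hstack([cv2.imread('pics/end_side.png')[60:300,200:520],cv2.imread('pics/end_scene.png')[60:300,250:570]]),(800,300)))"
```

```text
ee [463.5 191.9 250.2] joints [ 0.41 -0.22 -0.4   1.03 -0.03  1.98] grip 39.5
tool-z vs -n deg 0.08
wrist 21275 origin in tool [ 0.5  0.5 22.5] axis in tool [ 0.016 -0.008 -1.   ] rms 1.0 world [471.8 195.1 229.5] along 120.9 off [0.2 1.7 0.3] ang 0.017
  need world shift [ 0.1 -1.6 -1.2] tool units [-0.006 -0.001  0.003]
side 783 origin in tool [-7.6  1.5 23.2] axis in tool [-0.103  0.004 -0.995] rms 1.9 world [473.1 187.1 228.2] along 120.2 off [ 1.3 -6.3 -0.3] ang 0.104
  need world shift [-1.2  6.4  0.2] tool units [ 0.021 -0.004  0.001]
scene 443 origin in tool [-5.2  7.1 24.6] axis in tool [-0.072  0.081 -0.994] rms 1.8 world [478.8 189.5 229.1] along 118.8 off [ 6.5 -4.1  1.9] ang 0.108
  need world shift [-6.9  4.  -0.8] tool units [ 0.013 -0.023 -0.004]
```

View pics/end.png

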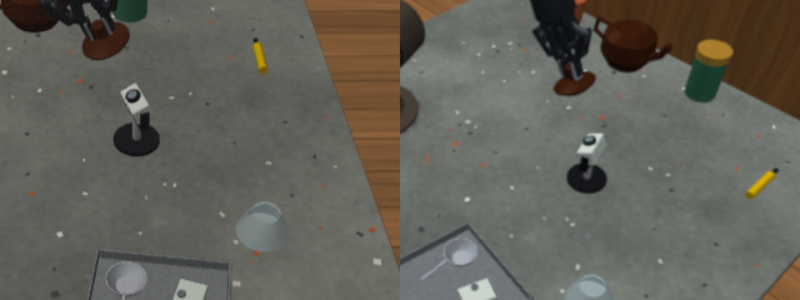

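The lid hangs tilted above the lens in both views, touching nothing, with the camera, tray things and bowl undisturbed. It is within about 2 mm of the line of sight, 121 mm out and 0.02 rad from square, so I hand in.

```bash
python3 -c "
from rig import env
print(env.close_job())"
```

```text
the job is handed in; nothing more can be done
None
```

The job is handed in: the brown lid is held still by its knob, its underside facing the lens about 121 mm out, about 2 mm off the line of sight and 0.02 rad from square by the wrist camera; no verdict came back.

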